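# Pump up the hydraulic hand pump until its indicator pin pops out

### The arm

A 6-joint arm with a two-finger parallel gripper is mounted at the origin on a cart in front of the work surface, level with it; the furniture and walls round the work are solid. World frame = base frame: x ahead of the robot, y to its left, z up, the work surface at z = 0. Lengths are in m, angles in rad, forces in N, time in s.
With the tool pointing down it reaches from about 0.3 to 0.775 m from the base axis. Payload 14.6 kg.
Tool frame: the origin (TCP) lies on the centre line of the jaws, within the pads' length; the fingertips stand ctrl.tcp_to_tips ahead of it and the grasp point (between the pads) lies 2 mm behind it (ctrl.tcp_to_tips is the distance from the TCP to the fingertips, in m); z points along the fingers, y is the line along which they close (so a half turn about z gives the same grasp; the last joint's range is limited). The gripper opens to 94 mm and grips with 3 to 60 N. Pads are 16 mm wide; open, the fingers measure 119 mm over their backs; the gripper's body (75 mm by 177 mm) begins 78 mm behind the grasp point.
Start: joints at [1.125, 0.3, 1.521, -0, 1.321, -0.067], TCP at [0.203, 0.511, 0.222] pointing down, gripper open.
Joint ranges: [-3.03, 3.03], [-0.79, 2.21], [0.23, 2.52], [-1.04, 4.18], [0, 3.07], [-2.55, 2.55]. Speed limits (rad/s): [2.22, 2.22, 2.57, 3.14, 3.14, 3.14].

### API

Orientations are given as [roll, pitch, yaw] about the fixed x, y, z axes, in that order (R = Rz(yaw) Ry(pitch) Rx(roll)).
In Python, from station import telemetry, viewer, hand_in, ctrl gives the robot as it stands.
- The arm moves only by the tool step_arm, never from a script. Its argument "plan" is a list of rows, each an object of numbers: "dx", "dy", "dz": the shift along the tool's x, y, z scaled (see below); "rx", "ry", "rz": the turn, a rotation vector about the tool's x, y, z scaled (see below); "claw": the closure, from 0 (fully open) to 1 (shut). In form: [{"dx": .., "dy": .., "dz": .., "rx": .., "ry": .., "rz": .., "claw": ..}, ...]. A call has 1 to 10 rows; each row shifts and turns the commanded pose from where the row before left it, along the tool's axes as they then stand; what a row does not reach is not made up. The controller multiplies each number of a shift by 0.1 m and each number of a turn by 90 degrees. A row lasts 1/10 s, in which the tool goes at most 50 mm and 8.59 degrees, less where a joint would pass 70% of its speed; a pose out of reach is approached as far as the arm can. A call with a number of a shift or a turn outside -1 to 1 is refused whole. A call with a gripper value outside its range is refused whole. The fingers move at their own pace and stop on an object; "grip_force" is the grip in N (left out, the last holds). Time passes only in rows, so rows that do not move let the fingers close. It gives the time, the measured TCP pose, the force, the opening and the grip force at its end, in the units of the state.
- telemetry.get_obs(): the state, without advancing time (a new reading comes with each control period).
- viewer.camera(name): name is "side" or "top"; returns a dict with "img" (420x560x3 uint8, red, green, blue), "z_map" (420x560 float32, m along the optical axis (not along the pixel's ray), 0 where there is no reading), "fx", "fy", "cx", "cy" (pixels), "R" (3x3) and "t" (3): a world point X has camera coordinates R X + t. Camera axes: x right, y down, z forward; pixel columns grow to the right and rows downward; lengths in m; the calibration is good to about 2 mm. A picture is of the moment at which its call begins.
- hand_in(): hands the job in; it is judged then, once.
Trained networks look in a picture, given as the dict that the camera call returned (one of the last four; its "shot" number tells which), for a name from the list of things; names that differ only in an ending like _2 or _b are one class to them, and where a whole thing is asked for, a point or a joint stands for the part that bears it (a point fixed in the world has none). Each returns a list of dicts, best first, with "score" (0 to 1); they miss things now and then, are a little off and sometimes report something else, mostly with a low value. They report only what shows in the picture. A call takes as long as a camera call.
- viewer.recognise(target, picture): "rect" ([left, top, right, bottom] in pixels, round what is visible of it).
The state is a dict: "time_s": time; "qpos": joint angles; "joint_vel": joint speeds; "tau": joint torques, N m; "ee_pos": TCP position; "eef_rot": TCP orientation; "force": force on the tool from outside, world axes, zero at the start; "moment": the same for the moment, N m; "grip_width": finger opening in m; "grip_force": force on a finger pad.
Only numpy, scipy, OpenCV 4.12 (cv2) and the standard library are available. Lean on these libraries where they do the work, as an engineer would, in place of code of your own. Each camera call takes 0.05 s, during which the arm holds its last target. There are 200 camera calls.

### The job

On the small hydraulic hand pump, push the release-valve lever with a fingertip over to its closed stop on the indicator pin's side, then press the pump's black mushroom plunger with the fingertips, letting it spring back up between strokes, again and again until the steel indicator pin beside it pops fully out. Only push: do not pull the plunger up, do not touch the pin, leave the valve closed and the plunger up, and do not disturb the things standing around the pump.

Things in the scene. Friction and masses are not known exactly. Their poses are not given: they have to be found in the camera images.
- pump: grey and bare-aluminium hand pump, bolted down. Base plate 130 x 190 x 10 mm; origin: centre of its underside. At yaw 0 its +x points away from the robot, +y left. On it (mm): round plunger barrel 48 wide, top 94 up, at x 20, y 50; square indicator housing 44 x 40, top 88 up, brass gland to 94, at x 20, y -40; valve block 40 x 40, top 58 up, at x -35, y 0, nearest the robot.
- plunger_top (a point): centre of the top of the plunger's black mushroom head, 40 mm across and 14 mm thick, 124 mm above the worktop when up; moves with it. Press straight down here.
- plunger (a joint): m: 0 = up at rest, 0.0145 = fully down (solid stop), negative = pulled up. A spring returns it. A full press takes 6 to 8 N, rising along the stroke. Each full stroke (down to within 1 mm of the stop, back up to within 1 mm of rest) ratchets the pin up 12 mm (the first one 3 to 15 mm), only while the valve is closed; shorter strokes may raise nothing.
- pin_tip (a point): top of the steel indicator pin (9 mm thick), which slides up out of the brass gland on the indicator housing, 90 mm to the right (-y of the pump) of the plunger. Its tip is 98 mm above the worktop when fully in and 158 mm when fully out.
- pin: the indicator pin itself; its origin is on its axis, 4 mm below its tip. Not to be touched.
- pin_out (a joint): how far the pin has come out, in m: 0 = in, 0.060 = fully out. It starts somewhere in 0 to 0.016, climbs with each stroke and stays where it is; on passing about 0.052 it pops by itself to 0.060 and stays there. Four or five full strokes are needed; more strokes after that do nothing.
- lever_knob (a point): middle of the upright black post (about 13 mm thick, reaching from 70 to 97 mm above the worktop; this point is 84 mm above it) at the end of the flat release-valve lever, which lies level on top of the valve block, pointing towards the robot at yaw 0. Moves with the lever.
- lever_hinge (a point): point on the lever's upright hinge axis, at the same height as lever_knob, 54 mm from it.
- lever (a joint): release-valve lever angle in rad: 0 = open (swung 0.6 rad to the left, +y, of the pump's -x direction), 1.2 = closed (0.6 rad to the right, -y, of it); both are stops. It grows as the post is pushed to the right (counter-clockwise seen from above), takes about 1 N at the post and stays where it is left.
- cone: loose pale round tablet, 43 mm wide, 15 mm high, left of the pump; bystander. Origin at the centre of its underside (so for the other bystanders).
- bottle: loose amber glass bottle with black cap, 41 mm wide, 98 mm high, behind the pump; bystander.
- clamp: loose turned wooden ring clamp, 114 x 25 x 22 mm, lying right of the pump; bystander.
- bangle: loose silver bangle with a stone, 72 x 88 x 37 mm, right of the pump; bystander.
- cuff: loose black leather cuff, 36 mm wide, 29 mm high, left of the pump; bystander.
- scriber: loose steel scriber, 103 mm long, 8 mm thick, lying behind the pump; bystander.

How it is judged:
By the outcome, as a careful person would: the job done as asked, in the order asked, and still so for the second after the job is handed in, with the robot touching nothing.
It also fails if it takes over 45 s, if anything falls off the work surface, if the arm or the gripper's body presses on something with over 40 N, if the wrist force passes 120 N, or if a joint passes its speed limit or range.

## Working session

There is one attempt and no reset: what is moved stays moved. The work goes in short steps, Python scripts to look and compute and a tool call to move; the robot and the scene stay as the last step left them, time stands still between calls to the robot, and variables do not carry over. Pictures are saved under pics/ and viewed, at most 10 in all, crops included, and the job is handed in when it is done.

Besides the shell and the picture viewer there is one more tool, called after ">>>" in YAML: its name, and indented under it one key for each argument. step_arm: Moves the arm, as the interface text tells. Shifts and turns lie within -1 to 1; 1 stands for 0.1 m of shift or 90 degrees of turn. Its arguments: {"type":"object","properties":{"plan":{"type":"array"},"grip_force":{"type":"number"}},"required":["plan"]}

```bash
mkdir -p pics
cat > h.py <<'E'
import numpy as np, cv2
from station import telemetry, viewer, hand_in, ctrl
def pts(c):
    z=c["z_map"]; v,u=np.indices(z.shape)
    P=np.stack([(u-c["cx"])/c["fx"]*z,(v-c["cy"])/c["fy"]*z,z],-1)
    W=(P-c["t"])@c["R"]; W[z==0]=np.nan
    return W
def proj(c,X):
    p=np.asarray(c["R"])@np.asarray(X)+c["t"]; return p[:2]/p[2]*[c["fx"],c["fy"]]+[c["cx"],c["cy"]]
def save(c,n): cv2.imwrite("pics/"+n,c["img"][:,:,::-1])
E
python3 - <<'E'
from h import *
np.set_printoptions(precision=4,suppress=True)
o=telemetry.get_obs(); print(o["ee_pos"],o["eef_rot"],o["grip_width"],o["time_s"],ctrl.tcp_to_tips)
ims=[]
for n in("top","side"):
    c=viewer.camera(n); W=pts(c); ims.append(c["img"]); print(n,"cam",-np.array(c["R"]).T@c["t"])
    for k in("pump","plunger_top","pin_tip","pin","lever_knob","lever","cone","bottle","clamp","bangle","cuff","scriber"):
        for r in viewer.recognise(k,c)[:2]:
            b=np.array(r["rect"]); u,v=((b[:2]+b[2:])/2).astype(int); l,t,rr,bb=b.astype(int)
            Q=W[t:bb+1,l:rr+1].reshape(-1,3)
            print(k,round(r["score"],2),b.round(0),W[v,u],"zmax",np.nanmax(Q[:,2]))
    save(c,n+"0.png")
    np.save(n+"W.npy",W)
E
```

```text
[0.2033 0.5108 0.2219] [-3.1404 -0.0001  2.7628] 0.09383063551165356 0.0 0.017
top cam [0.4995 0.0541 1.1336]
pump 0.93 [220. 199. 310. 272.] [0.5688 0.0696 0.0075] zmax 0.126635460488485
plunger_top 0.52 [232. 206. 252. 228.] [0.5983 0.1149 0.122 ] zmax 0.126635460488485
plunger_top 0.52 [242. 246. 265. 274.] [0.514  0.0944 0.0683] zmax 0.09887695694567365
lever_knob 0.75 [243. 244. 264. 271.] [0.5201 0.0941 0.0723] zmax 0.0979980022638741
lever 0.68 [242. 241. 265. 271.] [0.5221 0.0941 0.072 ] zmax 0.09887695694567365
cone 0.73 [188. 187. 207. 208.] [0.6555 0.2182 0.0099] zmax 0.018483778516340536
bottle 0.73 [235. 159. 253. 184.] [0.6956 0.1092 0.0962] zmax 0.1014447002955822
clamp 0.76 [315. 232. 342. 278.] [ 0.5242 -0.0658  0.0233] zmax 0.02492600047029673
bangle 0.87 [325. 192. 356. 223.] [ 0.6285 -0.0986 -0.0013] zmax 0.03514766591658851
cuff 0.58 [186. 225. 205. 243.] [ 0.5768  0.2243 -0.0011] zmax 0.035435304118395544
side cam [ 1.013  -0.0628  0.8429]
pump 0.74 [241. 147. 338. 242.] [0.5576 0.0753 0.0385] zmax 0.12701149087682964
plunger_top 0.82 [309. 179. 333. 194.] [0.60
[... 171 characters left out ...]
0878 0.0726] zmax 0.0991335915297902
lever 0.59 [281. 146. 300. 184.] [0.5092 0.0905 0.0684] zmax 0.0991335915297902
cone 0.66 [360. 217. 385. 236.] [0.6564 0.2163 0.0138] zmax 0.01724359536210299
bottle 0.71 [316. 234. 343. 276.] [0.7154 0.1033 0.0769] zmax 0.10102825187023541
clamp 0.64 [204. 180. 225. 227.] [ 0.5287 -0.0716  0.0216] zmax 0.02601827679940119
bangle 0.71 [192. 236. 229. 272.] [ 0.6244 -0.1011  0.0029] zmax 0.03823488850777484
cuff 0.63 [349. 178. 367. 199.] [ 0.5579  0.2227 -0.0024] zmax 0.03146423761198695
scriber 0.63 [252. 255. 293. 269.] [0.6753 0.0091 0.0065] zmax 0.010059116196205323
scriber 0.46 [186. 232. 230. 271.] [ 0.617  -0.1061 -0.0008] zmax 0.03823488850777484
```

Run:
```python
from h import *
np.set_printoptions(precision=4,suppress=True)
for n in("top","side"):
    W=np.load(n+"W.npy"); A=W.reshape(-1,3)
    def box(x0,x1,y0,y1,z0,z1):
        m=(A[:,0]>x0)&(A[:,0]<x1)&(A[:,1]>y0)&(A[:,1]<y1)&(A[:,2]>z0)&(A[:,2]<z1); return A[m]
    def d(s,Q): print(n,s,len(Q),Q.mean(0) if len(Q) else "",Q.min(0) if len(Q) else "",Q.max(0) if len(Q) else "")
    d("head",box(.55,.66,.06,.16,.117,.135))
    d("knob",box(.44,.53,.04,.14,.091,.104))
    for r in box(.44,.53,.04,.14,.091,.104): print("   ",r)
    d("lever",box(.44,.55,.04,.14,.062,.08))
    d("right",box(.54,.66,-.02,.06,.080,.18))
    Q=box(.54,.66,-.02,.06,.080,.18); d("pin",Q[Q[:,2]>.0955])
    Q=box(.44,.7,-.05,.2,.006,.016); 
    r=cv2.minAreaRect((Q[:,:2]*1000).astype(np.float32)); print("plate",r)
a,b=[cv2.imread(f"pics/{n}0.png") for n in("top","side")]
cv2.imwrite("pics/v1.png",np.hstack([cv2.resize(a[150:290,170:370],None,fx=2,fy=2,interpolation=2),cv2.resize(b[130:290,180:380],None,fx=2,fy=2,interpolation=2)[:280]]))
```

```text
top head 286 [0.6022 0.1159 0.1213] [0.5829 0.0971 0.1171] [0.6206 0.135  0.1266]
top knob 34 [0.4968 0.1063 0.095 ] [0.4918 0.0997 0.0913] [0.502  0.1118 0.0989]
    [0.502  0.1095 0.098 ]
    [0.5019 0.1077 0.0933]
    [0.5019 0.1057 0.0936]
    [0.5018 0.1036 0.0937]
    [0.5    0.1118 0.0925]
    [0.5    0.1097 0.0938]
    [0.4999 0.1075 0.0976]
    [0.4999 0.1056 0.0959]
    [0.4998 0.1036 0.0956]
    [0.4998 0.1016 0.0942]
    [0.498  0.1117 0.0953]
    [0.498  0.1096 0.0957]
    [0.4979 0.1077 0.0945]
    [0.4979 0.1055 0.0972]
    [0.4979 0.1035 0.0977]
    [0.4978 0.1017 0.0936]
    [0.4978 0.0997 0.0937]
    [0.496  0.1117 0.0943]
    [0.496  0.1097 0.0956]
    [0.4959 0.1076 0.0964]
    [0.4959 0.1057 0.0954]
    [0.4959 0.1036 0.0963]
    [0.4958 0.1016 0.0956]
    [0.494  0.1117 0.0951]
    [0.494  0.1097 0.0959]
    [0.4939 0.1078 0.0934]
    [0.4939 0.1058 0.0935]
    [0.4939 0.1036 0.0972]
    [0.4938 0.1017 0.0947]
    [0.492  0.1098 0.0938]
    [0.492  0.1075 0.0989]
    [0.4919 0.1059 0.0923]
    [0.4919 0.1037 0.0948]
    [0.4918 0.1019 0.0913]
top lever 193 [0.52
[... 1177 characters left out ...]
[0.4996 0.1048 0.0969]
    [0.5006 0.1065 0.0976]
    [0.4974 0.1096 0.0922]
    [0.4986 0.0991 0.0945]
    [0.4996 0.1008 0.0951]
    [0.5009 0.1024 0.0963]
    [0.5021 0.1041 0.0973]
    [0.4995 0.107  0.0927]
    [0.4985 0.0992 0.091 ]
    [0.4998 0.1008 0.0921]
    [0.5011 0.1025 0.0932]
    [0.5005 0.1047 0.0916]
    [0.5019 0.1063 0.0929]
side lever 238 [0.526  0.0835 0.0717] [0.4942 0.0618 0.0623] [0.5492 0.1106 0.0796]
side right 466 [0.5904 0.0255 0.0885] [0.564  0.0041 0.0801] [0.6123 0.0476 0.1027]
side pin 19 [0.5886 0.0264 0.0985] [0.5844 0.0225 0.0957] [0.594  0.0322 0.1027]
plate ((600.284423828125, 67.6445083618164), (285.3809814453125, 200.11781311035156), 75.04644775390625)
```

View pics/v1.png

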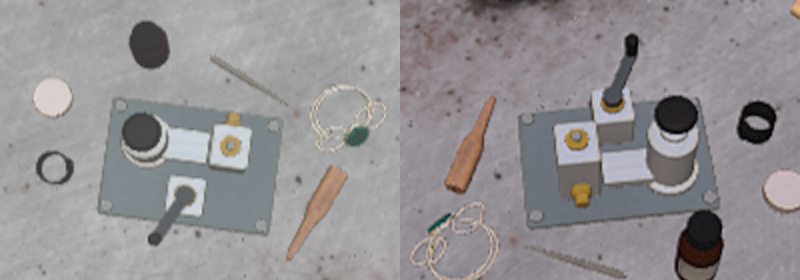

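The top crop shows the plunger head at about (142,130), the pin and gland at (230,147), and the lever pointing lower left with its post at (155,238), so the valve is open. The side crop agrees, with the post at (632,42) and the head at (677,112). From these I get a pump yaw of about -0.15, the hinge at (0.541, 0.074) and the closed post position at about (0.492, 0.050).

>>> step_arm:
  plan:
    - {"rz": -0.08, "claw": 1}
    - {"rz": -0.08, "claw": 1}
    - {"rz": -0.08, "claw": 1}
    - {"dx": -0.3, "dy": -0.37, "claw": 1}
    - {"dx": -0.3, "dy": -0.37, "claw": 1}
    - {"dx": -0.3, "dy": -0.37, "claw": 1}
    - {"dx": -0.3, "dy": -0.37, "claw": 1}
    - {"dx": -0.3, "dy": -0.37, "claw": 1}
    - {"dx": -0.3, "dy": -0.37, "claw": 1}
    - {"claw": 1}
  grip_force: 10

```text
$.plan[0]: bad value
```

>>> step_arm:
  plan:
    - {"dx": 0, "dy": 0, "dz": 0, "rx": 0, "ry": 0, "rz": -0.08, "claw": 1}
    - {"dx": 0, "dy": 0, "dz": 0, "rx": 0, "ry": 0, "rz": -0.08, "claw": 1}
    - {"dx": 0, "dy": 0, "dz": 0, "rx": 0, "ry": 0, "rz": -0.08, "claw": 1}
    - {"dx": -0.3, "dy": -0.37, "dz": 0, "rx": 0, "ry": 0, "rz": 0, "claw": 1}
    - {"dx": -0.3, "dy": -0.37, "dz": 0, "rx": 0, "ry": 0, "rz": 0, "claw": 1}
    - {"dx": -0.3, "dy": -0.37, "dz": 0, "rx": 0, "ry": 0, "rz": 0, "claw": 1}
    - {"dx": -0.3, "dy": -0.37, "dz": 0, "rx": 0, "ry": 0, "rz": 0, "claw": 1}
    - {"dx": -0.3, "dy": -0.37, "dz": 0, "rx": 0, "ry": 0, "rz": 0, "claw": 1}
    - {"dx": -0.3, "dy": -0.37, "dz": 0, "rx": 0, "ry": 0, "rz": 0, "claw": 1}
    - {"dx": 0, "dy": 0, "dz": 0, "rx": 0, "ry": 0, "rz": 0, "claw": 1}
  grip_force: 10

```text
time_s: 2.3
ee_pos: [0.3856, 0.2852, 0.2226]
eef_rot: [-3.141, 0.001, 3.135]
force: [0.1, 1.3, -0.1]
grip_width: 0.0172
grip_force: 0.0
```

>>> step_arm:
  plan:
    - {"dx": -0.26, "dy": -0.35, "dz": 0, "rx": 0, "ry": 0, "rz": 0, "claw": 1}
    - {"dx": -0.26, "dy": -0.35, "dz": 0, "rx": 0, "ry": 0, "rz": 0, "claw": 1}
    - {"dx": -0.26, "dy": -0.35, "dz": 0, "rx": 0, "ry": 0, "rz": 0, "claw": 1}
    - {"dx": -0.26, "dy": -0.35, "dz": 0, "rx": 0, "ry": 0, "rz": 0, "claw": 1}
    - {"dx": 0, "dy": 0, "dz": 0, "rx": 0, "ry": 0, "rz": 0, "claw": 1}
    - {"dx": 0, "dy": 0, "dz": 0.35, "rx": 0, "ry": 0, "rz": 0, "claw": 1}
    - {"dx": 0, "dy": 0, "dz": 0.35, "rx": 0, "ry": 0, "rz": 0, "claw": 1}
    - {"dx": 0, "dy": 0, "dz": 0.35, "rx": 0, "ry": 0, "rz": 0, "claw": 1}
    - {"dx": 0, "dy": 0, "dz": 0.2, "rx": 0, "ry": 0, "rz": 0, "claw": 1}
    - {"dx": 0, "dy": 0, "dz": 0, "rx": 0, "ry": 0, "rz": 0, "claw": 1}

```text
time_s: 3.3
ee_pos: [0.485, 0.1491, 0.0951]
eef_rot: [-3.141, -0.005, 3.141]
force: [-0.4, 0.8, 0.4]
grip_width: 0.0001
grip_force: 0.0
```

Run:
```python
from h import *
o=telemetry.get_obs(); print(o["ee_pos"],o["force"],o["grip_width"])
a=viewer.camera("top")["img"];b=viewer.camera("side")["img"]
cv2.imwrite("pics/v2.png",np.hstack([cv2.resize(x,None,fx=2,fy=2,interpolation=2) for x in(a[150:290,170:370],b[110:250,180:380])])[:,:,::-1])
```

```text
[0.48500336 0.14914109 0.09511072] [-0.42270408  0.81443528  0.42733046] 0.00012175896561881686
```

View pics/v2.png

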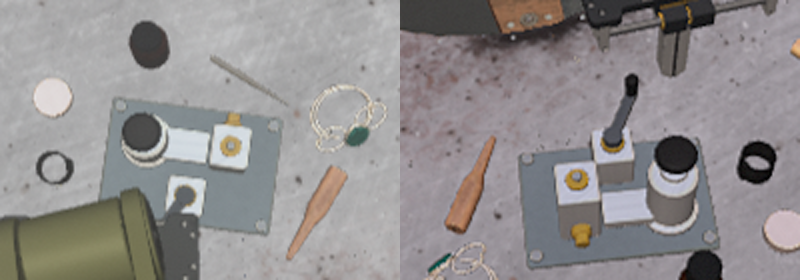

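The closed fingers stand at about (672,55) in the side crop, to the left (+y) of the lever post at (632,85), with nothing touched. Next I push in -y.

>>> step_arm:
  plan:
    - {"dx": -0.06, "dy": -0.1, "dz": -0.02, "rx": 0, "ry": 0, "rz": 0, "claw": 1}
    - {"dx": 0, "dy": -0.1, "dz": 0, "rx": 0, "ry": 0, "rz": 0, "claw": 1}
    - {"dx": 0, "dy": -0.1, "dz": 0, "rx": 0, "ry": 0, "rz": 0, "claw": 1}
    - {"dx": 0, "dy": -0.1, "dz": 0, "rx": 0, "ry": 0, "rz": 0, "claw": 1}
    - {"dx": 0, "dy": -0.1, "dz": 0, "rx": 0, "ry": 0, "rz": 0, "claw": 1}
    - {"dx": 0, "dy": -0.1, "dz": 0, "rx": 0, "ry": 0, "rz": 0, "claw": 1}
    - {"dx": 0, "dy": -0.1, "dz": 0, "rx": 0, "ry": 0, "rz": 0, "claw": 1}
    - {"dx": 0, "dy": 0, "dz": 0, "rx": 0, "ry": 0, "rz": 0, "claw": 1}

```text
time_s: 4.2
ee_pos: [0.4929, 0.0771, 0.0997]
eef_rot: [-3.141, 0.001, 3.139]
force: [0.6, 0.7, -0.4]
grip_width: 0.0004
grip_force: 0.0
```

>>> step_arm:
  plan:
    - {"dx": 0, "dy": -0.03, "dz": 0, "rx": 0, "ry": 0, "rz": 0, "claw": 1}
    - {"dx": 0, "dy": -0.03, "dz": 0, "rx": 0, "ry": 0, "rz": 0, "claw": 1}
    - {"dx": 0, "dy": -0.02, "dz": 0, "rx": 0, "ry": 0, "rz": 0, "claw": 1}
    - {"dx": 0, "dy": 0, "dz": 0, "rx": 0, "ry": 0, "rz": 0, "claw": 1}

```text
time_s: 4.6
ee_pos: [0.4927, 0.0704, 0.0995]
eef_rot: [-3.142, 0.0, 3.14]
force: [0.4, 0.8, 1.0]
grip_width: 0.0
grip_force: 0.4
```

Run:
```python
from h import *
o=telemetry.get_obs(); print(o["ee_pos"],o["force"])
c=viewer.camera("side");A=pts(c).reshape(-1,3);cv2.imwrite("pics/v3.png",cv2.resize(c["img"][110:250,200:380],None,fx=4,fy=4,interpolation=2)[:,:,::-1])
for r in viewer.recognise("lever_knob",c)[:2]: print(r)
```

```text
[0.4926733  0.07040315 0.09948558] [0.38738157 0.83603006 1.01594396]
{'rect': [261.4, 152.2, 293.0, 184.4], 'score': 0.75}
```

View pics/v3.png

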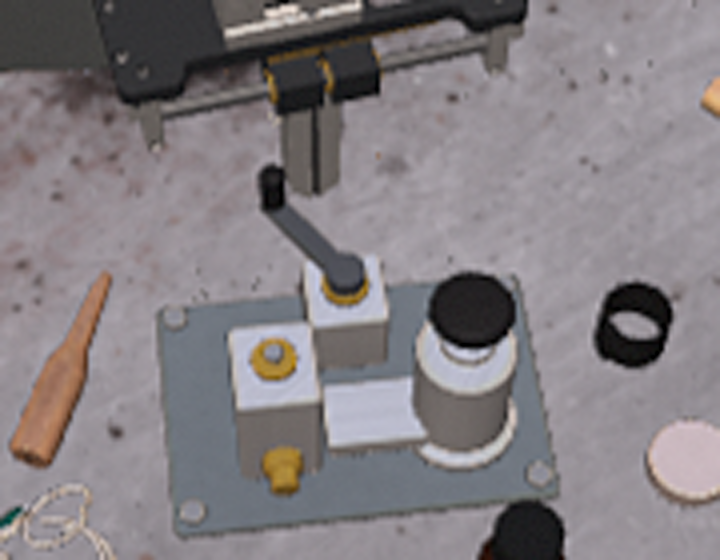

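The post at (272,187) has swung to the right (-y), with the fingers just behind it at (315,150). It is near the closed stop, so I creep on until the force rises.

>>> step_arm:
  plan:
    - {"dx": 0, "dy": -0.02, "dz": 0, "rx": 0, "ry": 0, "rz": 0, "claw": 1}
    - {"dx": 0, "dy": -0.02, "dz": 0, "rx": 0, "ry": 0, "rz": 0, "claw": 1}
    - {"dx": 0, "dy": 0, "dz": 0, "rx": 0, "ry": 0, "rz": 0, "claw": 1}

```text
time_s: 5.0
ee_pos: [0.4925, 0.069, 0.0995]
eef_rot: [3.137, 0.0, 3.14]
force: [1.5, 24.6, -0.9]
grip_width: 0.0004
grip_force: 12.0
```

>>> step_arm:
  plan:
    - {"dx": 0, "dy": 0.15, "dz": 0, "rx": 0, "ry": 0, "rz": 0, "claw": 1}
    - {"dx": 0, "dy": 0.15, "dz": 0, "rx": 0, "ry": 0, "rz": 0, "claw": 1}
    - {"dx": 0, "dy": 0, "dz": -0.4, "rx": 0, "ry": 0, "rz": 0, "claw": 1}
    - {"dx": 0, "dy": 0, "dz": -0.35, "rx": 0, "ry": 0, "rz": 0, "claw": 1}
    - {"dx": 0, "dy": 0, "dz": 0, "rx": 0, "ry": 0, "rz": 0, "claw": 1}
    - {"dx": -0.35, "dy": 0.06, "dz": 0, "rx": 0, "ry": 0, "rz": 0, "claw": 1}
    - {"dx": -0.35, "dy": 0.06, "dz": 0, "rx": 0, "ry": 0, "rz": 0, "claw": 1}
    - {"dx": -0.35, "dy": 0.06, "dz": 0, "rx": 0, "ry": 0, "rz": 0, "claw": 1}
    - {"dx": 0, "dy": 0, "dz": 0, "rx": 0, "ry": 0, "rz": 0, "claw": 1}

```text
time_s: 5.9
ee_pos: [0.5997, 0.1148, 0.1724]
eef_rot: [-3.141, -0.002, 3.14]
force: [0.3, -0.6, -1.1]
grip_width: 0.0003
grip_force: 0.0
```

Run:
```python
from h import *
np.set_printoptions(precision=4,suppress=True)
o=telemetry.get_obs(); print(o["ee_pos"],o["force"],o["eef_rot"])
c=viewer.camera("side");A=pts(c).reshape(-1,3);cv2.imwrite("pics/v4.png",cv2.resize(c["img"][110:250,200:380],None,fx=4,fy=4,interpolation=2)[:,:,::-1])
Q=A[(A[:,0]>.44)&(A[:,0]<.52)&(A[:,1]>.02)&(A[:,1]<.14)&(A[:,2]>.088)&(A[:,2]<.104)]; k=Q.mean(0); print(len(Q),k)
h=np.array([.5407,.0737]); d=k[:2]-h; print(np.hypot(*d), (np.arctan2(d[1],d[0])-np.arctan2(.149,-.989))%6.283+.6)
```

```text
[0.5997 0.1148 0.1724] [ 0.3167 -0.6165 -1.1016] [-3.1412 -0.0016  3.1399]
41 [0.4924 0.0493 0.0947]
0.05409041568183252 1.2170114895615902
```

View pics/v4.png

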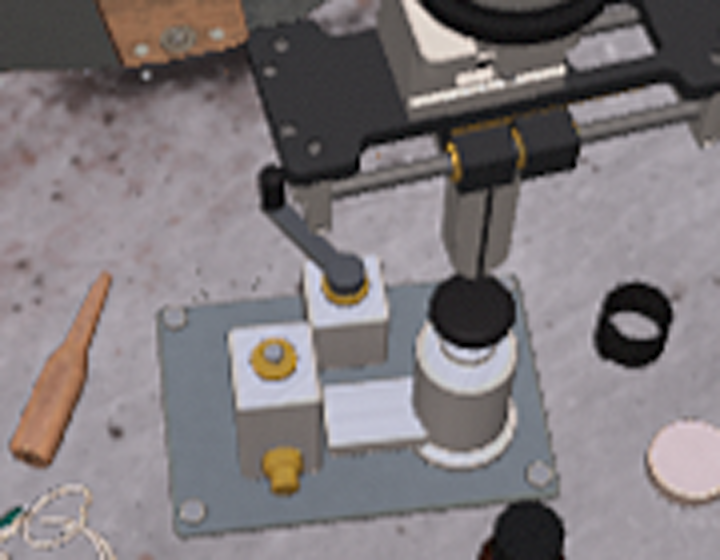

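The lever shows closed: post at (272,187), measured angle about 1.2 rad. The fingers at (480,240) are above the plunger head at (472,310). First press.

>>> step_arm:
  plan:
    - {"dx": -0.03, "dy": 0, "dz": 0.25, "rx": 0, "ry": 0, "rz": 0, "claw": 1}
    - {"dx": 0, "dy": 0, "dz": 0.1, "rx": 0, "ry": 0, "rz": 0, "claw": 1}
    - {"dx": 0, "dy": 0, "dz": 0.07, "rx": 0, "ry": 0, "rz": 0, "claw": 1}
    - {"dx": 0, "dy": 0, "dz": 0.02, "rx": 0, "ry": 0, "rz": 0, "claw": 1}
    - {"dx": 0, "dy": 0, "dz": 0, "rx": 0, "ry": 0, "rz": 0, "claw": 1}

```text
time_s: 6.45
ee_pos: [0.6004, 0.1143, 0.131]
eef_rot: [3.142, 0.0, 3.14]
force: [-3.7, -1.9, 2.5]
grip_width: 0.0007
grip_force: 1.5
```

>>> step_arm:
  plan:
    - {"dx": 0, "dy": 0, "dz": 0.03, "rx": 0, "ry": 0, "rz": 0, "claw": 1}
    - {"dx": 0, "dy": 0, "dz": 0.02, "rx": 0, "ry": 0, "rz": 0, "claw": 1}
    - {"dx": 0, "dy": 0, "dz": 0, "rx": 0, "ry": 0, "rz": 0, "claw": 1}

```text
time_s: 6.75
ee_pos: [0.6009, 0.1143, 0.1265]
eef_rot: [3.141, 0.001, 3.14]
force: [-4.9, -0.5, 7.9]
grip_width: 0.0006
grip_force: 3.7
```

>>> step_arm:
  plan:
    - {"dx": 0, "dy": 0, "dz": 0.02, "rx": 0, "ry": 0, "rz": 0, "claw": 1}
    - {"dx": 0, "dy": 0, "dz": 0.01, "rx": 0, "ry": 0, "rz": 0, "claw": 1}
    - {"dx": 0, "dy": 0, "dz": 0, "rx": 0, "ry": 0, "rz": 0, "claw": 1}

```text
time_s: 7.05
ee_pos: [0.6012, 0.1144, 0.1262]
eef_rot: [3.141, 0.003, 3.14]
force: [-14.6, -2.3, 30.0]
grip_width: 0.0007
grip_force: 15.1
```

>>> step_arm:
  plan:
    - {"dx": 0, "dy": 0, "dz": -0.15, "rx": 0, "ry": 0, "rz": 0, "claw": 1}
    - {"dx": 0, "dy": 0, "dz": -0.15, "rx": 0, "ry": 0, "rz": 0, "claw": 1}
    - {"dx": 0, "dy": 0, "dz": 0, "rx": 0, "ry": 0, "rz": 0, "claw": 1}
    - {"dx": 0, "dy": 0, "dz": 0, "rx": 0, "ry": 0, "rz": 0, "claw": 1}

```text
time_s: 7.45
ee_pos: [0.6008, 0.1143, 0.1524]
eef_rot: [3.142, 0.001, 3.14]
force: [0.1, -0.1, 0.0]
grip_width: 0.0007
grip_force: 0.0
```

```bash
cat > look.py <<'E'
from h import *
import sys
np.set_printoptions(precision=4,suppress=True)
o=telemetry.get_obs(); print(o["ee_pos"],o["force"],o["time_s"])
c=viewer.camera("side");A=pts(c).reshape(-1,3)
def d(s,x0,x1,y0,y1,z0,z1):
    Q=A[(A[:,0]>x0)&(A[:,0]<x1)&(A[:,1]>y0)&(A[:,1]<y1)&(A[:,2]>z0)&(A[:,2]<z1)]
    print(s,len(Q),Q.mean(0),"z",np.percentile(Q[:,2],[50,95,100])) if len(Q) else print(s,0)
d("pin",.578,.60,.015,.04,.096,.175)
d("head",.605,.625,.1,.13,.1,.13)
d("knob",.44,.52,.02,.14,.088,.104)
if len(sys.argv)>1: cv2.imwrite("pics/"+sys.argv[1],cv2.resize(c["img"][110:280,180:380],None,fx=4,fy=4,interpolation=2)[:600,:,::-1])
E
python3 look.py v5.png
```

```text
[0.6008 0.1143 0.1524] [ 0.098  -0.0967  0.0108] 7.45
pin 29 [0.5885 0.0264 0.1042] z [0.1058 0.1081 0.1086]
head 140 [0.6129 0.1143 0.1213] z [0.1219 0.1247 0.1261]
knob 27 [0.4917 0.0472 0.0942] z [0.0952 0.0981 0.0986]
```

View pics/v5.png

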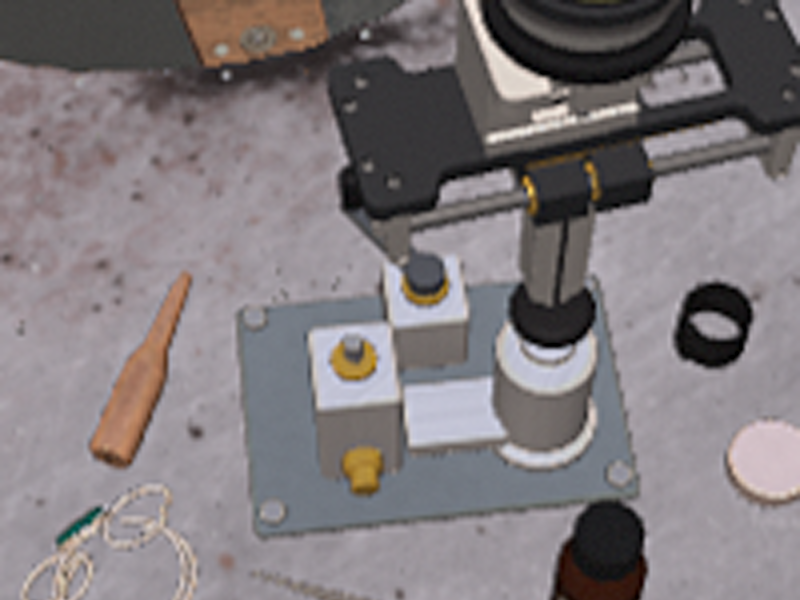

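The pin tip at (352,345) has risen by some millimetres, to about 0.106 m. The lever is mostly hidden by the gripper, and the plunger is up. More strokes.

>>> step_arm:
  plan:
    - {"dx": 0, "dy": 0, "dz": 0.15, "rx": 0, "ry": 0, "rz": 0, "claw": 1}
    - {"dx": 0, "dy": 0, "dz": 0.14, "rx": 0, "ry": 0, "rz": 0, "claw": 1}
    - {"dx": 0, "dy": 0, "dz": 0, "rx": 0, "ry": 0, "rz": 0, "claw": 1}
    - {"dx": 0, "dy": 0, "dz": 0, "rx": 0, "ry": 0, "rz": 0, "claw": 1}

```text
time_s: 7.9
ee_pos: [0.6029, 0.1146, 0.1262]
eef_rot: [3.141, 0.008, 3.14]
force: [0.7, 0.3, 29.8]
grip_width: 0.0003
grip_force: 14.8
```

>>> step_arm:
  plan:
    - {"dx": 0, "dy": 0, "dz": -0.15, "rx": 0, "ry": 0, "rz": 0, "claw": 1}
    - {"dx": 0, "dy": 0, "dz": -0.14, "rx": 0, "ry": 0, "rz": 0, "claw": 1}
    - {"dx": 0, "dy": 0, "dz": 0, "rx": 0, "ry": 0, "rz": 0, "claw": 1}
    - {"dx": 0, "dy": 0, "dz": 0, "rx": 0, "ry": 0, "rz": 0, "claw": 1}

```text
time_s: 8.3
ee_pos: [0.6004, 0.1143, 0.1516]
eef_rot: [-3.141, -0.001, 3.14]
force: [1.1, 0.3, -0.7]
grip_width: 0.0006
grip_force: 0.0
```

```bash
python3 look.py
```

```text
[0.6004 0.1143 0.1516] [ 1.0803  0.2634 -0.6639] 8.3
pin 50 [0.5894 0.026  0.1111] z [0.112  0.1211 0.122 ]
head 142 [0.6128 0.1144 0.1209] z [0.1214 0.1247 0.1258]
knob 26 [0.4921 0.0471 0.0947] z [0.0957 0.0981 0.0986]
```

>>> step_arm:
  plan:
    - {"dx": 0, "dy": 0, "dz": 0.15, "rx": 0, "ry": 0, "rz": 0, "claw": 1}
    - {"dx": 0, "dy": 0, "dz": 0.13, "rx": 0, "ry": 0, "rz": 0, "claw": 1}
    - {"dx": 0, "dy": 0, "dz": 0, "rx": 0, "ry": 0, "rz": 0, "claw": 1}
    - {"dx": 0, "dy": 0, "dz": 0, "rx": 0, "ry": 0, "rz": 0, "claw": 1}

```text
time_s: 8.75
ee_pos: [0.6022, 0.1145, 0.1263]
eef_rot: [3.141, 0.005, 3.14]
force: [-0.5, -0.3, 24.3]
grip_width: 0.0006
grip_force: 12.2
```

>>> step_arm:
  plan:
    - {"dx": 0, "dy": 0, "dz": -0.15, "rx": 0, "ry": 0, "rz": 0, "claw": 1}
    - {"dx": 0, "dy": 0, "dz": -0.13, "rx": 0, "ry": 0, "rz": 0, "claw": 1}
    - {"dx": 0, "dy": 0, "dz": 0, "rx": 0, "ry": 0, "rz": 0, "claw": 1}
    - {"dx": 0, "dy": 0, "dz": 0, "rx": 0, "ry": 0, "rz": 0, "claw": 1}

```text
time_s: 9.15
ee_pos: [0.6005, 0.1143, 0.1517]
eef_rot: [-3.141, -0.001, 3.14]
force: [0.1, 0.2, -0.1]
grip_width: 0.0004
grip_force: 0.0
```

>>> step_arm:
  plan:
    - {"dx": 0, "dy": 0, "dz": 0.15, "rx": 0, "ry": 0, "rz": 0, "claw": 1}
    - {"dx": 0, "dy": 0, "dz": 0.13, "rx": 0, "ry": 0, "rz": 0, "claw": 1}
    - {"dx": 0, "dy": 0, "dz": 0, "rx": 0, "ry": 0, "rz": 0, "claw": 1}
    - {"dx": 0, "dy": 0, "dz": 0, "rx": 0, "ry": 0, "rz": 0, "claw": 1}

```text
time_s: 9.55
ee_pos: [0.6021, 0.1145, 0.1262]
eef_rot: [3.141, 0.005, 3.14]
force: [-0.8, -0.5, 25.6]
grip_width: 0.0007
grip_force: 12.7
```

>>> step_arm:
  plan:
    - {"dx": 0, "dy": 0, "dz": -0.15, "rx": 0, "ry": 0, "rz": 0, "claw": 1}
    - {"dx": 0, "dy": 0, "dz": -0.13, "rx": 0, "ry": 0, "rz": 0, "claw": 1}
    - {"dx": 0, "dy": 0, "dz": 0, "rx": 0, "ry": 0, "rz": 0, "claw": 1}
    - {"dx": 0, "dy": 0, "dz": 0, "rx": 0, "ry": 0, "rz": 0, "claw": 1}

```text
time_s: 9.95
ee_pos: [0.6004, 0.1142, 0.1516]
eef_rot: [-3.141, -0.001, 3.14]
force: [0.7, -0.1, -0.5]
grip_width: 0.0001
grip_force: 0.0
```

```bash
python3 look.py
```

```text
[0.6004 0.1142 0.1516] [ 0.7155 -0.0988 -0.461 ] 9.95
pin 87 [0.5895 0.0256 0.1238] z [0.124  0.1441 0.1464]
head 144 [0.6128 0.1146 0.121 ] z [0.1216 0.1242 0.127 ]
knob 27 [0.4922 0.0472 0.0943] z [0.0941 0.0979 0.0987]
```

Tip at about 0.143–0.145, so one more stroke should pop it.

>>> step_arm:
  plan:
    - {"dx": 0, "dy": 0, "dz": 0.15, "rx": 0, "ry": 0, "rz": 0, "claw": 1}
    - {"dx": 0, "dy": 0, "dz": 0.13, "rx": 0, "ry": 0, "rz": 0, "claw": 1}
    - {"dx": 0, "dy": 0, "dz": 0, "rx": 0, "ry": 0, "rz": 0, "claw": 1}
    - {"dx": 0, "dy": 0, "dz": 0, "rx": 0, "ry": 0, "rz": 0, "claw": 1}

```text
time_s: 10.4
ee_pos: [0.6021, 0.1145, 0.1263]
eef_rot: [3.141, 0.005, 3.14]
force: [-0.6, -0.8, 25.3]
grip_width: 0.0002
grip_force: 12.3
```

>>> step_arm:
  plan:
    - {"dx": 0, "dy": 0, "dz": -0.15, "rx": 0, "ry": 0, "rz": 0, "claw": 1}
    - {"dx": 0, "dy": 0, "dz": -0.13, "rx": 0, "ry": 0, "rz": 0, "claw": 1}
    - {"dx": 0, "dy": 0, "dz": 0, "rx": 0, "ry": 0, "rz": 0, "claw": 1}
    - {"dx": 0, "dy": 0, "dz": -0.4, "rx": 0, "ry": 0, "rz": 0, "claw": 1}
    - {"dx": 0, "dy": 0, "dz": -0.4, "rx": 0, "ry": 0, "rz": 0, "claw": 1}
    - {"dx": 0, "dy": 0, "dz": 0, "rx": 0, "ry": 0, "rz": 0, "claw": 1}

```text
time_s: 11.0
ee_pos: [0.6021, 0.1145, 0.2371]
eef_rot: [3.141, 0.007, 3.14]
force: [0.1, 0.4, 0.1]
grip_width: 0.0005
grip_force: 0.0
```

```bash
python3 look.py v6.png
```

```text
[0.6021 0.1145 0.2371] [0.0729 0.3759 0.1087] 11.0
pin 107 [0.5898 0.0256 0.1303] z [0.1321 0.1575 0.1599]
head 144 [0.6127 0.1142 0.1211] z [0.1215 0.1246 0.1264]
knob 42 [0.4924 0.0493 0.0948] z [0.0952 0.0983 0.0988]
```

View pics/v6.png

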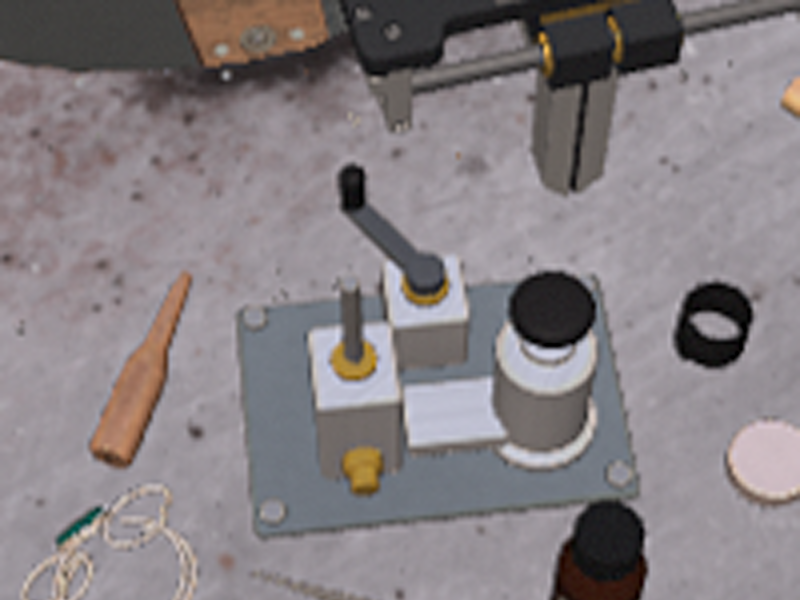

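The pin stands at (350,320) with its tip at about 0.158 m, so it is fully out. The plunger is up at (552,310), the lever is closed with its post at (352,187), and the bystanders have not moved. The arm is clear.

```bash
python3 -c "
from station import hand_in
print(hand_in())"
```

```text
the job is handed in; nothing more can be done
None
```

The job is handed in: I pushed the valve lever to its closed stop, pressed the plunger five full strokes, and the pin came fully out (tip measured at about 0.158 m), with the plunger back up, the arm clear and the things around the pump undisturbed as far as the last picture shows; hand-in returned no verdict.

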